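Clamp the sample cell with the reversible ratchet press

ROBOT

A 7-joint arm with a two-finger parallel gripper is mounted at the origin on the work surface. World frame = base frame: x ahead of the robot, y to its left, z up, the work surface at z = 0. Lengths are in m, angles in rad, forces in N, time in s.
With the tool pointing down it reaches from about 0.425 to 0.95 m from the base axis. Payload 4.7 kg.
Tool frame: the origin (TCP) lies on the centre line of the jaws, within the pads' length; the fingertips stand robot.nose_length ahead of it and the grasp point (between the pads) lies 8 mm behind it (robot.nose_length is the distance from the TCP to the fingertips, in m); z points along the fingers, x is the direction in which the jaws open and shut, and the axes are right-handed (so a half turn about z gives the same grasp; the last joint's range is limited). The gripper opens to 85 mm and grips with 20 to 120 N. Pads are 22 mm wide; open, the fingers measure 114 mm over their backs; the gripper's body (76 mm by 85 mm) begins 54 mm behind the grasp point. The pads swing forward as they close: fully open they stand 13 mm farther back than shut.
Start: joints at [1.189, 0.469, -0.049, 1.532, 0.024, 1.141, -0.082], TCP at [0.233, -0.633, 0.242] pointing down, gripper open.
Joint ranges: [-2.59, 2.59], [-0.33, 1.99], [-1.39, 1.29], [0.1, 2.45], [-1.04, 4.18], [0.21, 1.99], [-2.66, 2.66]. Speed limits (rad/s): [2.57, 2.57, 3.14, 3.14, 3.14, 3.14, 3.14].

INTERFACE

Orientations are given as [roll, pitch, yaw] about the fixed x, y, z axes, in that order (R = Rz(yaw) Ry(pitch) Rx(roll)).
In Python, from plant import robot gives the robot as it stands. Calls block until the motion is done:
- robot.goto(position, orientation): joint-space move of the TCP to a pose.
- robot.move_straight(position, vel=0.15, attitude=None, contact_N=None): straight line of the TCP; attitude=None keeps the orientation; vel is the mean speed in m/s. With contact_N (N) it stops when the force on the tool has changed by that much, and returns True; else False.
- robot.move_joints(angles): joint-space move.
- robot.grip(opening, strength=None): opening from 0.0 (shut) to 1.0 (fully open); strength is the grip in N (None keeps the last); returns when the fingers have stopped.
- robot.sleep(seconds).
- robot.inverse_kinematics(position, orientation): joint angles nearest the present ones, or None.
- robot.sense(): the state.
- robot.grab_frame(name): name is "scene" or "side" or "wrist"; returns a dict with "image" (400x640x3 uint8, red, green, blue), "range_z" (400x640 float32, m along the optical axis (not along the pixel's ray), 0 where there is no reading), "fx", "fy", "cx", "cy" (pixels), "R" (3x3) and "t" (3): a world point X has camera coordinates R X + t. Camera axes: x right, y down, z forward; pixel columns grow to the right and rows downward; lengths in m; the calibration is good to about 2 mm. A picture is of the moment at which its call begins.
A pose or a line that the arm cannot do raises robot.IKError and nothing moves.
- robot.close_job(): hands the job in, once; it reports no verdict.
The state is a dict: "t": time; "joint_pos": joint angles; "joint_velocities": joint speeds; "effort": joint torques, N m; "tcp_pos": TCP position; "tcp_rot": TCP orientation; "wrist_force": force on the tool from outside, world axes, zero at the start; "torque": the same for the moment, N m; "opening": opening from 0.0 (shut) to 1.0 (fully open).
Only numpy, scipy, OpenCV 4.12 (cv2) and the standard library are available. Lean on these libraries where they do the work, as an engineer would, in place of code of your own. Each camera call takes 0.05 s, during which the arm holds its last target.

TASK

Clamp the sample cell in the little bench press. The reversing lever on the ratchet head is set to loosen: first swing it fully over, clockwise seen from above, so that the ratchet drives clockwise, then work the handle back and forth through as many strokes as it takes until the press foot is snug on the cell: the handle turns evenly at first and then stiffens clearly, to between one and a half times and twice its running effort. Do not force it beyond that or the cell window cracks; leave the lever set to tighten, let go of the press, and leave the things around it where they are.

Things in the scene. Friction and masses are not known exactly. Their poses are not given: they have to be found in the camera images.
- axis (a point): Centre of the top face of the round steel ratchet head (58 mm diameter, heights 103 to 130 mm), on the vertical axis about which handle and lever turn; 130 mm above the bench. Below it a grey portal frame: base 140 x 160 x 15 mm, crossbar 44 x 160 mm, top at 95 mm. The press is bolted down; its place and yaw (within 0.5 rad) vary.
- knob (a point): Middle of the upright black knob on the handle's end, away from the robot, 120 mm from the axis: 26 mm diameter, heights 126 to 171 mm, this point at 148 mm. It does not spin. Beneath it the 18 mm wide bar and a 32 mm round boss, tops at 124 mm. Push at the knob: 1 to 3 N clicking back, 4 to 7 N driving with the foot free; snug is 3 to 6 N more, the cell cracks at about 9 N more.
- lever_tip (a point): Middle of the upright fin at the end of the dark reversing lever, on top of the head on the side opposite the handle, 45 mm from the axis. Fin 14 mm long (radially), 8 mm thick, heights 136 to 154 mm, this point at 145 mm; the 10 mm wide arm below has its top at 136 mm. 2 N moves it; against its stop, 3 N or more turns the handle along.
- lever (a joint): Reversing lever relative to the handle, rad, grows clockwise from above, stops at 0 and 0.9; stays where left. Near 0 (fin leans 0.45 anticlockwise of straight opposite the handle) the handle drives anticlockwise (loosens) and clicks clockwise. At 0.9 (leans 0.45 clockwise) it drives clockwise (tightens) and clicks freely anticlockwise.
- ratchet (a joint): Handle angle, rad, grows clockwise from above, hard stops at -0.7 and 0.7; 0: handle straight away from the press's front. Teeth are 0.35 rad apart: up to that much of each stroke is lost before the screw follows. Once the foot bears, the push rises about 0.4 N per mm at the knob. The screw is self-locking and stays when released.
- foot: Round steel press foot, 40 mm diameter, 8 mm thick, on a 16 mm stem under the crossbar; origin at the centre of its underside. It sinks 4 mm per radian of screw turn, without rotating. It starts 5 to 8 mm above the cell: two or three strokes.
- cell: Aluminium sample cell under the foot, 50 x 44 x 26 mm, with a white round seat 42 mm diameter and 4 mm tall on top; origin at the centre of its underside, top face 30 mm above it. Held fast in the base at slightly varied height. Stiff: gives about 0.2 mm per 100 N.
- tube_rack: Bystander: yellow tube rack 70 x 110 x 45 mm with blue-capped tubes up to 77 mm, loose; origin under its centre. Leave it alone.
- slide_box: Bystander: cardboard slide box 85 x 60 x 35 mm, loose; origin under its centre. Leave it alone.
- marker: Bystander: white marker pen with blue cap, 130 mm long, 13 mm thick, loose on the bench; origin 47 mm from its plain end, along x. Leave it alone.

How it is judged:
On the way, in this order (a step that is already met when the one before it is completed fails the run):
1. the reversing lever is swung over to tighten while the foot is still clear of the cell (value of joint lever above 0.76 rad and contact force between foot and cell below 1 N), for 0.2 s.
2. the foot bears firmly on the cell (contact force between foot and cell above 50 N), for 0.2 s.
At the end, for the whole second after the job is handed in: The foot presses on the cell with 50 to 300 N, the reversing lever is still over on its tightening side (above 0.66 of 0.9 rad), the handle is at rest, and nothing is touched by the robot (contact force between foot and cell between 50 and 300 N and value of joint lever above 0.66 rad and velocity of joint ratchet between -0.05 and 0.05 rad/s).
It fails at once if the cell is overloaded: the foot presses on it with more than 300 N (contact force between foot and cell above 300 N).
It fails at once if the tube rack is moved more than 25 mm (distance of tube_rack from where it was at the start of the episode above 0.025 m).
It fails at once if the slide box is moved more than 25 mm (distance of slide_box from where it was at the start of the episode above 0.025 m).
It fails at once if the marker is moved more than 25 mm (distance of marker from where it was at the start of the episode above 0.025 m).
It also fails if it takes over 70 s, if anything falls off the work surface, if the arm or the gripper's body presses on something with over 40 N, if the wrist force passes 120 N, or if a joint passes its speed limit or range.

## Working session

There is one attempt and no reset: what is moved stays moved. The work goes in short steps, each a Python script; the robot and the scene stay as the last script left them, time stands still between calls to the robot, and variables do not carry over. Pictures are saved under pics/ and viewed, and the job is handed in when it is done.

```bash
mkdir -p pics; ls
python3 - <<'E'
from plant import robot
import cv2,numpy as np
s=robot.sense();print(s['t'],s['tcp_pos'],s['tcp_rot'],s['wrist_force'],s['opening'],robot.nose_length)
for n in ("scene","side","wrist"):
    f=robot.grab_frame(n);cv2.imwrite(f'pics/{n}0.png',f['image'][:,:,::-1]);np.savez(f'{n}0.npz',**f)
E
```

```text
pics
0.0 [ 0.2330485  -0.63287708  0.24123734] [ 3.14150547e+00  2.01105275e-03 -1.21794436e+00] [ 0.36053087  0.05896978 -0.76584775] 0.9991560341347899 0.011
```

View pics/scene0.png

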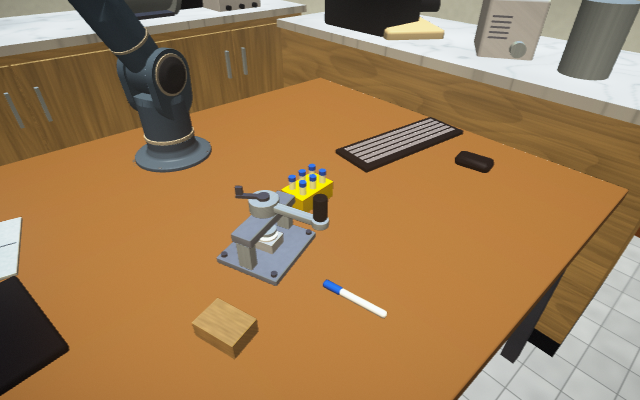

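View pics/side0.png

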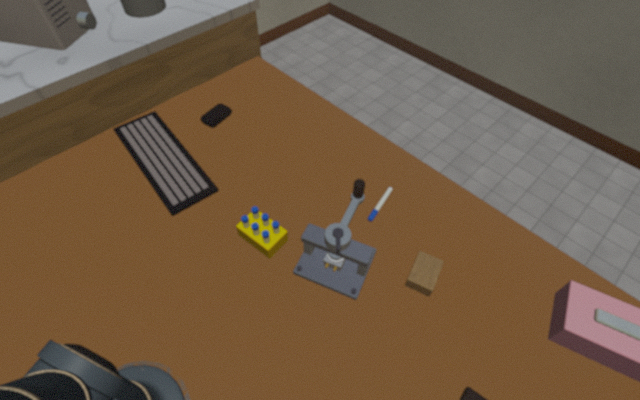

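View pics/wrist0.png

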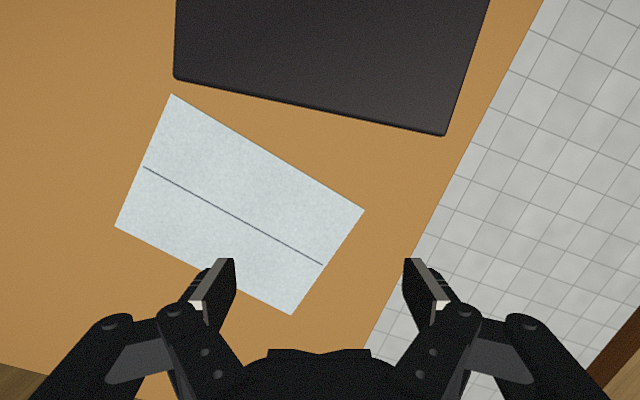

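The wide views show the press near scene (265,205) and side (338,235). The lever fin is towards the robot, and the knob is on the far side. I'll enlarge both.

Run:
```python
import cv2
a=cv2.imread('pics/scene0.png')[170:290,210:350];cv2.imwrite('pics/sc0z.png',cv2.resize(a,None,fx=5,fy=5,interpolation=cv2.INTER_CUBIC))
a=cv2.imread('pics/side0.png')[170:300,280:410];cv2.imwrite('pics/si0z.png',cv2.resize(a,None,fx=4.6,fy=4.6,interpolation=cv2.INTER_CUBIC))
```

```text
(no output)
```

View pics/sc0z.png

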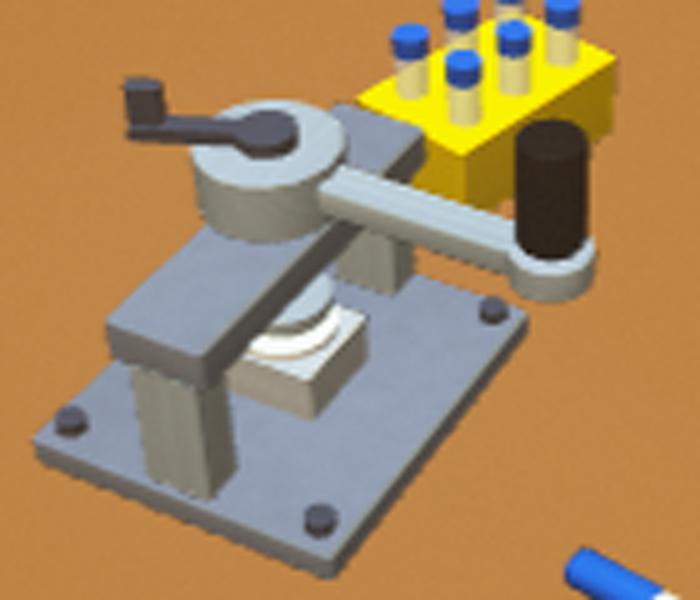

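View pics/si0z.png

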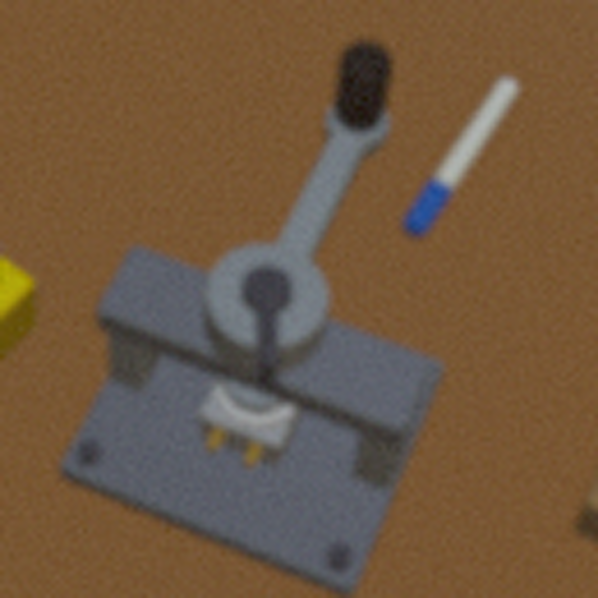

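```bash
cat > h.py <<'E'
import numpy as np
def toplane(f,u,v,z):
    R=f['R'];t=f['t'];d=R.T@np.array([(u-f['cx'])/f['fx'],(v-f['cy'])/f['fy'],1.]);c=-R.T@t
    return c+d*(z-c[2])/d[2]
def proj(f,X):
    p=f['R']@np.asarray(X,float)+f['t'];return f['fx']*p[0]/p[2]+f['cx'],f['fy']*p[1]/p[2]+f['cy']
E
python3 - <<'E'
from h import *
S=dict(np.load('scene0.npz'));D=dict(np.load('side0.npz'))
sc=lambda x,y,z:toplane(S,210+x/5-.4,170+y/5-.4,z).round(4)
si=lambda x,y,z:toplane(D,280+x/4.6-.4,170+y/4.6-.4,z).round(4)
for n,a,b,z in [('axis',(268,145),(267,293),.13),('knobtop',(551,143),(367,57),.171),('knobbot',(551,240),(357,117),.126),('fintop',(144,84),(266,318),.154),
 ('finbase',(146,133),(266,372),.136)]:
    print(n,sc(*a,z),si(*b,z))
print('base corners sc',sc(330,560,.015),sc(527,318,.015),sc(37,443,.015))
print('base corners si',si(62,465,.015),si(350,588,.015))
print('crossbar si',si(98,318,.095),si(408,432,.095),si(443,363,.095),si(135,245,.095))
print('mark,box sc',toplane(S,325,285,0),toplane(S,385,313,0),toplane(S,195,322,.035),toplane(S,235,350,0.035),toplane(S,257,325,.035))
print('rack', toplane(S,*np.array([210+465/5,170+152/5]),.045),toplane(S,*np.array([210+617/5,170+58/5]),.045),toplane(S,*np.array([210+360/5,170+98/5]),.045))
E
```

```text
axis [ 0.5248 -0.0342  0.13  ] [ 0.5203 -0.0328  0.13  ]
knobtop [0.6368 0.0076 0.171 ] [0.6327 0.0104 0.171 ]
knobbot [0.6338 0.0106 0.126 ] [0.6306 0.0097 0.126 ]
fintop [ 0.4918 -0.0643  0.154 ] [ 0.4989 -0.0512  0.154 ]
finbase [ 0.4959 -0.0684  0.136 ] [ 0.4871 -0.0637  0.136 ]
base corners sc [ 0.6171 -0.0823  0.015 ] [0.562  0.0616 0.015 ] [ 0.492  -0.1323  0.015 ]
base corners si [0.4277 0.0147 0.015 ] [ 0.4842 -0.131   0.015 ]
crossbar si [0.4683 0.0284 0.095 ] [ 0.5298 -0.1166  0.095 ] [ 0.5694 -0.1042  0.095 ] [0.5104 0.0467 0.095 ]
mark,box sc [ 0.67329153 -0.01053865  0.        ] [0.78947881 0.02469845 0.        ] [ 0.61707133 -0.23811397  0.035     ] [ 0.70158357 -0.21684516  0.035     ] [ 0.68660991 -0.16783205  0.035     ]
rack [0.48553233 0.09263262 0.045     ] [0.47371338 0.19757802 0.045     ] [0.41978445 0.08340467 0.045     ]
```

The two views agree to within about 5 mm, which gives:

| Item | Estimate |
|---|---|
| Axis | (0.5225, -0.0335) |
| Press yaw | 0.37 rad |
| Handle angle | about 0 |
| Fin | about (0.492, -0.066), lever near 0 |

I'll straddle the fin with partly open jaws, and later do the same with the knob. First I'll check IK along both arcs, then move above the fin.

```bash
cat >> h.py <<'E'
A=np.array([.5225,-.0335]);Y=.37
def lev(l,r=.047): # fin pos at lever angle l (handle 0), and tool yaw
    phi=Y+np.pi+.45-l; return A+r*np.array([np.cos(phi),np.sin(phi)]), phi-np.pi-np.pi/2
def kn(th,r=.12):
    phi=Y-th; return A+r*np.array([np.cos(phi),np.sin(phi)]), phi-np.pi/2
E
python3 - <<'E'
from h import *
from plant import robot
import cv2
for l in (-.3,.5,1.2):
    p,y=lev(l); print(robot.inverse_kinematics([*p,.149],[np.pi,0,y]) is not None)
for l in (-.7,0,.7):
    p,y=kn(l)
    for z in (.15,.23): print(robot.inverse_kinematics([*p,z],[np.pi,0,y]) is not None)
robot.grip(.4)
p,y=lev(0.); robot.goto([*p,.24],[np.pi,0,y])
s=robot.sense();print(s['t'],s['tcp_pos'],s['wrist_force'],p,y)
f=robot.grab_frame('wrist');cv2.imwrite('pics/w1.png',f['image'][:,:,::-1]);np.savez('w1.npz',**f)
for n,q in (('axis',[*A,.136]),('fin',[*lev(0.,.045)[0],.154]),('knob',[*kn(0)[0],.171])):print(n,proj(f,q))
E
```

```text
True
True
True
True
True
True
True
True
True
2.925 [ 0.49054064 -0.06920436  0.23990663] [ 0.25811479 -0.14313517 -0.38653747] [ 0.4904356  -0.06786385] -0.7507963267948963
axis (np.float64(316.32956330419506), np.float64(149.42067669557818))
fin (np.float64(316.4484626573988), np.float64(209.5440772837788))
knob (np.float64(405.7722463155709), np.float64(-33.12957393113908))
```

View pics/w1.png

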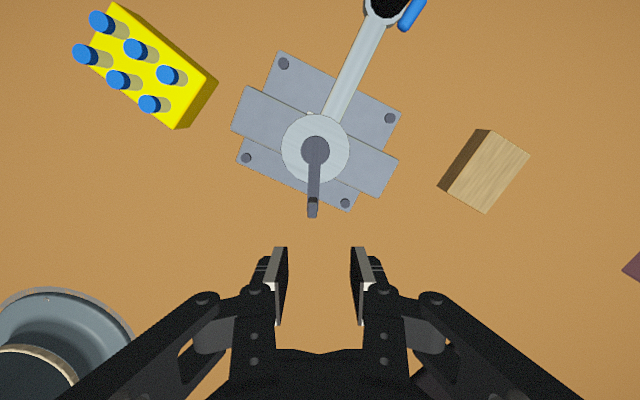

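The predicted axis (316,149) matches the head centre at (315,150). The fin shows at about (312,208), against a prediction of (316,209). I'm descending around the fin and swinging the lever.

Run:
```python
from h import *
from plant import robot
import cv2
p,y=lev(0.); print(robot.move_straight([*p,.150],vel=.08,contact_N=6))
s=robot.sense();print(s['t'],s['tcp_pos'],s['wrist_force'].round(2)); f0=s['wrist_force']
for l in np.arange(.1,1.3,.1):
    p,y=lev(l); robot.move_straight([*p,.150],vel=.04,attitude=[np.pi,0,y])
    s=robot.sense(); F=s['wrist_force']-f0; phi=y+np.pi*1.5; tg=np.array([np.sin(phi),-np.cos(phi)])
    print(round(l,2),s['t'],'tan',round(F[:2]@tg,2),F.round(2))
    if F[:2]@tg<-5: break
f=robot.grab_frame('wrist');cv2.imwrite('pics/w2.png',f['image'][:,:,::-1]);np.savez('w2.npz',**f)
f=robot.grab_frame('side');cv2.imwrite('pics/s2.png',cv2.resize(f['image'][150:310,260:420,::-1],None,fx=3.7,fy=3.7,interpolation=cv2.INTER_CUBIC))
```

```text
False
4.25 [ 0.49084692 -0.06787077  0.150495  ] [0.23 0.32 0.16]
0.1 4.5167 tan 0.39 [-0.62 -0.03  0.06]
0.2 4.7833 tan 0.6 [-0.96  0.04 -0.43]
0.3 5.05 tan 0.12 [-0.5  -0.15 -0.14]
0.4 5.3167 tan -0.4 [-0.19 -0.52 -0.48]
0.5 5.5833 tan -1.14 [-0.25 -1.28 -0.45]
0.6 5.85 tan -1.34 [-0.93 -1.58  0.27]
0.7 6.1167 tan -0.4 [-1.12 -0.54 -0.83]
0.8 6.3833 tan -0.51 [-0.4  -0.52 -0.88]
0.9 6.65 tan -0.99 [-0.88 -0.92 -0.32]
1.0 6.9167 tan -0.59 [-1.42 -0.34 -0.78]
1.1 7.1833 tan -1.09 [-0.38 -1.02 -0.23]
1.2 7.45 tan -1.06 [-1.39 -0.58  0.22]
```

View pics/w2.png

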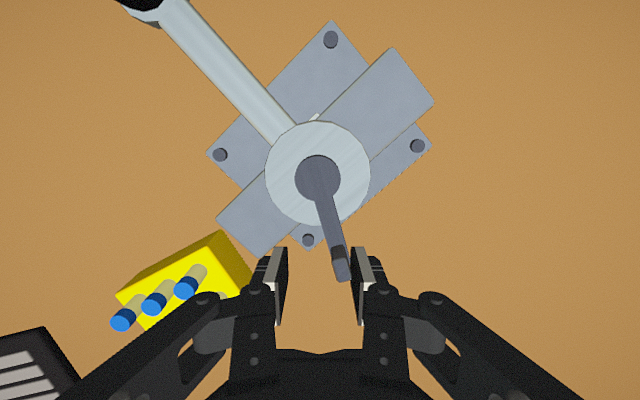

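The fin at (342,265) sits about 27° clockwise of straight opposite the handle, so the lever is nearly over. I'll push on gently until it meets the stop.

Run:
```python
from h import *
from plant import robot
import cv2
f0=np.array([.23,.32,.16])
for l in np.arange(1.23,1.5,.03):
    p,y=lev(l); robot.move_straight([*p,.150],vel=.03,attitude=[np.pi,0,y])
    s=robot.sense(); F=s['wrist_force']-f0; phi=y+np.pi*1.5; tg=np.array([np.sin(phi),-np.cos(phi)])
    print(round(l,2),s['t'],'tan',round(F[:2]@tg,2))
    if F[:2]@tg<-3.5: break
f=robot.grab_frame('wrist');cv2.imwrite('pics/w3.png',f['image'][:,:,::-1]);np.savez('w3.npz',**f)
l=l-.2;p,y=lev(l); robot.move_straight([*p,.150],vel=.05,attitude=[np.pi,0,y])
robot.move_straight([*p,.22],vel=.15)
f=robot.grab_frame('wrist');cv2.imwrite('pics/w4.png',f['image'][:,:,::-1]);np.savez('w4.npz',**f)
for n,q in (('axis',[*A,.136]),('fin',[*lev(0.9,.045)[0],.154]),('fin.75',[*lev(0.75,.045)[0],.154]),('hand.6',[*kn(0,.06)[0],.124])):print(n,proj(f,q))
```

```text
1.23 7.8 tan -2.02
1.26 8.05 tan -2.9
1.29 8.3 tan -2.65
1.32 8.55 tan -3.87
axis (np.float64(316.63423937081785), np.float64(155.6197029517837))
fin (np.float64(330.14610863407097), np.float64(219.83131300010064))
fin.75 (np.float64(339.0741292816542), np.float64(217.29769621931368))
hand.6 (np.float64(265.4748778368192), np.float64(88.52193439087698))
```

View pics/w4.png

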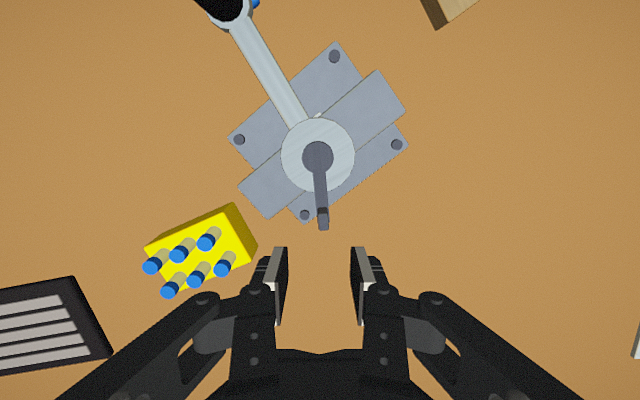

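```bash
python3 - <<'E'
from h import *
f=dict(np.load('w4.npz'))
a=toplane(f,317.5,156,.136)[:2]
for n,u,v,z in (('bar',253,60,.124),('fin',322,213,.154),('armend',322,226,.136)):
    d=toplane(f,u,v,z)[:2]-a;print(n,a,np.arctan2(d[1],d[0]),np.hypot(*d))
E
python3 -c "
import cv2
a=cv2.imread('pics/w4.png')[0:240,180:420];cv2.imwrite('pics/w4z.png',cv2.resize(a,None,fx=2.5,fy=2.5))"
```

```text
bar [ 0.5220425  -0.03402854] 0.30439977279956204 0.08036722294704789
fin [ 0.5220425  -0.03402854] 2.9258221687210977 0.03849328540377241
armend [ 0.5220425  -0.03402854] 2.9043336950403438 0.055927185044344185
```

View pics/w4z.png

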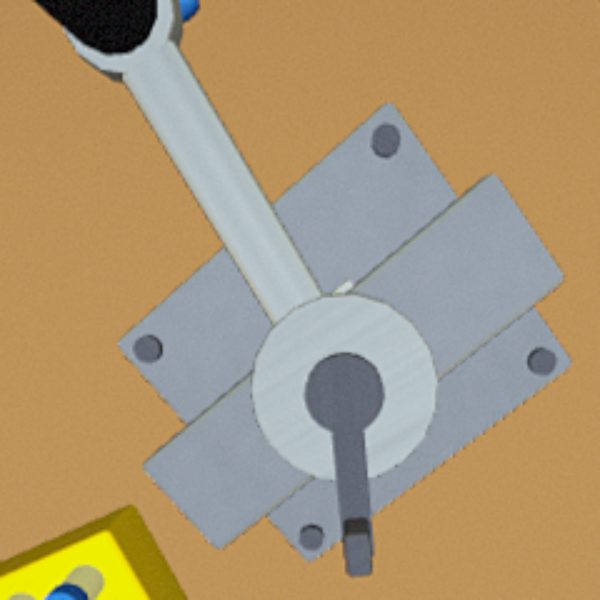

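The handle is at about +0.06 rad and the fin leans about 0.5 rad clockwise of opposite, so the lever is against its tightening stop. Next is the knob.

Run:
```python
from h import *
from plant import robot
import cv2
p0=robot.sense()['tcp_pos']; robot.move_straight([p0[0],p0[1],.25],vel=.2)
robot.grip(.5)
p,y=kn(.06); robot.goto([*p,.25],[np.pi,0,y])
robot.move_straight([*p,.195],vel=.15)
f=robot.grab_frame('wrist');cv2.imwrite('pics/w5.png',f['image'][:,:,::-1])
print(robot.move_straight([*p,.153],vel=.06,contact_N=6))
s=robot.sense();print(s['t'],s['tcp_pos'],p,s['wrist_force'].round(2))
f=robot.grab_frame('wrist');cv2.imwrite('pics/w6.png',f['image'][:,:,::-1])
```

```text
False
12.275 [0.63704876 0.00320823 0.15320336] [0.63678003 0.00310704] [ 0.02  0.91 -0.1 ]
```

View pics/w6.png

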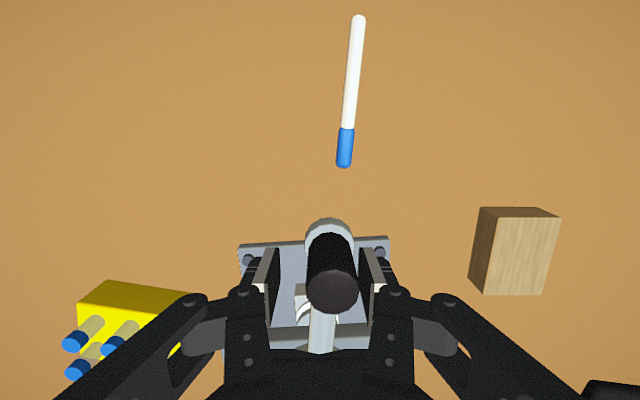

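The knob at (333,275) is between the two pads. Now the click-back stroke, then the first drive stroke with the force watched.

```bash
cat >> h.py <<'E'
Z=.153
def tang(robot,f0,th):
    F=robot.sense()['wrist_force']-f0; phi=Y-th
    return F[0]*np.sin(phi)-F[1]*np.cos(phi), F
def seg(robot,f0,th,vel):
    p,y=kn(th); robot.move_straight([*p,Z],vel=vel,attitude=[np.pi,0,y]); return tang(robot,f0,th)
E
cat > st.py <<'E'
from h import *
def back(robot,f0,a,b,lim=5):
    o=[]
    for th in np.arange(a,b,-.1):
        t,F=seg(robot,f0,th,.08); o.append((round(th,2),round(t,1)))
        if t>lim: break
    print('back',o,robot.sense()['t']); return th
def drive(robot,f0,a,b,lim,step=.08,vel=.06):
    o=[]
    for th in np.arange(a,b,step):
        t,F=seg(robot,f0,th,vel); o.append((round(th,2),round(-t,1)))
        if -t>lim: break
    print('drive',o,robot.sense()['t']); return th
E
python3 - <<'E'
from st import *
from plant import robot
f0=np.array([.02,.9,-.1])
th=back(robot,f0,0.,-.72)
th=drive(robot,f0,th+.08,.1,9)
np.save('th.npy',th)
E
```

```text
back [(np.float64(0.0), np.float64(1.5)), (np.float64(-0.1), np.float64(0.2)), (np.float64(-0.2), np.float64(1.3)), (np.float64(-0.3), np.float64(0.2)), (np.float64(-0.4), np.float64(0.9)), (np.float64(-0.5), np.float64(1.3)), (np.float64(-0.6), np.float64(0.9)), (np.float64(-0.7), np.float64(0.2))] 14.675
drive [(np.float64(-0.62), np.float64(0.6)), (np.float64(-0.54), np.float64(-0.2)), (np.float64(-0.46), np.float64(2.0)), (np.float64(-0.38), np.float64(3.1)), (np.float64(-0.3), np.float64(2.7)), (np.float64(-0.22), np.float64(2.9)), (np.float64(-0.14), np.float64(2.5)), (np.float64(-0.06), np.float64(3.0)), (np.float64(0.02), np.float64(2.1))] 17.45
```

The drive-direction readings (about 2.8 N at rest) are below the 4 to 7 N stated. I need to know whether that's relaxation at rest or lost motion, so I'll compare moving readings using contact thresholds and look at the foot.

Run:
```python
from st import *
from plant import robot
import cv2
f0=np.array([.02,.9,-.1])
def pic(n):
    f=robot.grab_frame('scene');cv2.imwrite(n,cv2.resize(f['image'][215:255,250:290,::-1],None,fx=12,fy=12,interpolation=cv2.INTER_CUBIC))
pic('pics/ft1.png')
o=[]
for th,c in zip(np.arange(.1,.6,.06),[1.5,1.5,2,2,2.5,2.5,3,3,3.5]):
    p,y=kn(th); s0=robot.sense()
    r=robot.move_straight([*p,Z],vel=.04,attitude=[np.pi,0,y],contact_N=c)
    t,F=tang(robot,f0,th); s=robot.sense()
    o.append((round(th,2),c,r,round(-t,1),round(1e3*float(np.hypot(*(s['tcp_pos']-s0['tcp_pos'])[:2])),1)))
print(*o,sep='\n');print(s['t'],s['tcp_pos'],p)
pic('pics/ft2.png')
a=cv2.hconcat([cv2.imread('pics/ft1.png')[:,:390],cv2.imread('pics/ft2.png')[:,:390]]);cv2.imwrite('pics/ft12.png',a)
```

```text
(np.float64(0.1), 1.5, True, np.float64(1.4), 1.2)
(np.float64(0.16), 1.5, True, np.float64(1.6), 1.8)
(np.float64(0.22), 2, True, np.float64(0.6), 1.0)
(np.float64(0.28), 2, True, np.float64(0.1), 0.8)
(np.float64(0.34), 2.5, True, np.float64(0.7), 0.5)
(np.float64(0.4), 2.5, True, np.float64(0.4), 0.5)
(np.float64(0.46), 3, True, np.float64(0.3), 0.5)
(np.float64(0.52), 3, True, np.float64(0.5), 0.5)
(np.float64(0.58), 3.5, True, np.float64(0.1), 0.4)
20.1833 [0.63015024 0.00872463 0.14769101] [ 0.63986371 -0.05851519]
```

View pics/ft12.png

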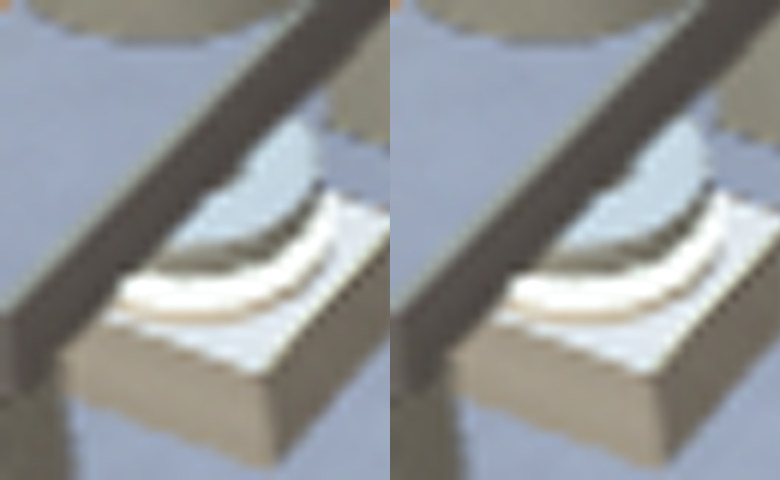

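The contact stops fire each time the push rises past the threshold from rest, even at 3.5 N. So the moving drive force is above 3.5 N, and my readings at rest understate it. I'll bracket the moving running effort with increasing thresholds.

```bash
cat >> st.py <<'E'
def cur(robot):
    d=robot.sense()['tcp_pos'][:2]-A; return Y-np.arctan2(d[1],d[0])
def probe(robot,f0,dth,c,vel=.03):
    a=cur(robot); p,y=kn(a+dth)
    r=robot.move_straight([*p,Z],vel=vel,attitude=[np.pi,0,y],contact_N=c)
    b=cur(robot); t,F=tang(robot,f0,b); return round(a,3),round(b,3),c,r,round(-t,2)
E
python3 - <<'E'
from st import *
from plant import robot
f0=np.array([.02,.9,-.1])
p,y=kn(cur(robot)); robot.move_straight([*p,Z],vel=.05,attitude=[np.pi,0,y])
for c in (4,5,6,7,8,9):
    o=probe(robot,f0,.08,c); print(*o)
    if not o[3]: break
print(robot.sense()['t'],robot.sense()['tcp_pos'])
E
```

```text
-0.013 0.059 4 False 3.85
20.9833 [0.63666798 0.00318435 0.1529973 ]
```

Run:
```python
from st import *
from plant import robot
f0=np.array([.02,.9,-.1])
c=cur(robot)
th=drive(robot,f0,c+.05,.75,7.5,step=.06,vel=.04)
s=robot.sense();print(s['wrist_force'],s['t'],cur(robot))
import cv2
f=robot.grab_frame('scene');cv2.imwrite('pics/ft3.png',cv2.resize(f['image'][170:290,210:350,::-1],None,fx=5,fy=5,interpolation=cv2.INTER_CUBIC))
```

```text
drive [(np.float64(0.11), np.float64(4.7)), (np.float64(0.17), np.float64(2.9)), (np.float64(0.23), np.float64(2.0)), (np.float64(0.29), np.float64(3.7)), (np.float64(0.35), np.float64(3.5)), (np.float64(0.41), np.float64(3.7)), (np.float64(0.47), np.float64(2.9)), (np.float64(0.53), np.float64(2.8)), (np.float64(0.59), np.float64(2.9)), (np.float64(0.65), np.float64(3.2)), (np.float64(0.71), np.float64(2.1))] 24.5917
[-1.95219584  3.85565729 -0.69938435] 24.5917 0.708503735110912
```

View pics/ft3.png

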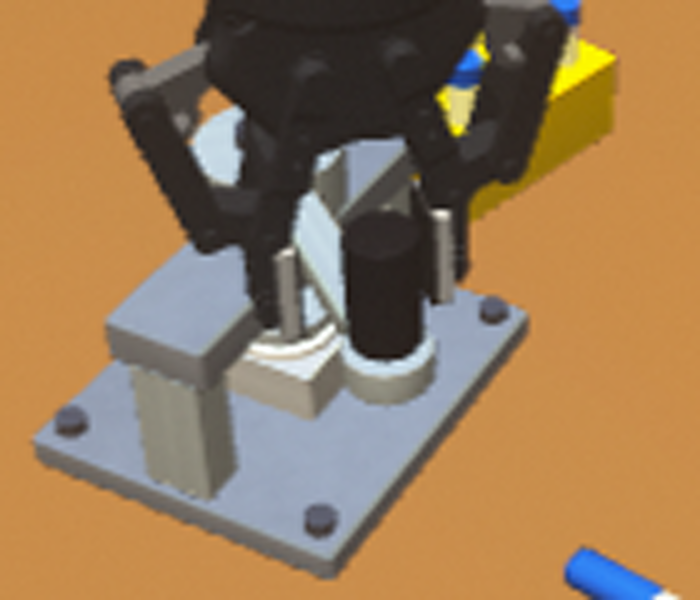

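Handle is near +0.65 after the first full stroke, with no stiffening seen. Click back, then a second drive stroke with finer steps and a limit of 5.6 N.

Run:
```python
from st import *
from plant import robot
import cv2
f0=np.array([.02,.9,-.1])
th=back(robot,f0,.6,-.74)
f=robot.grab_frame('scene');cv2.imwrite('pics/ft4.png',cv2.resize(f['image'][215:255,250:290,::-1],None,fx=12,fy=12,interpolation=cv2.INTER_CUBIC))
th=drive(robot,f0,th+.12,-.2,5.6,step=.08,vel=.05)
if th<-.3: raise SystemExit
th=drive(robot,f0,th+.04,.25,5.6,step=.04,vel=.03)
f=robot.grab_frame('scene');cv2.imwrite('pics/ft5.png',cv2.resize(f['image'][215:255,250:290,::-1],None,fx=12,fy=12,interpolation=cv2.INTER_CUBIC))
a=cv2.hconcat([cv2.imread('pics/ft4.png')[:,:390],cv2.imread('pics/ft5.png')[:,:390]]);cv2.imwrite('pics/ft45.png',a)
print(cur(robot),robot.sense()['t'])
```

```text
back [(np.float64(0.6), np.float64(0.6)), (np.float64(0.5), np.float64(1.2)), (np.float64(0.4), np.float64(0.6)), (np.float64(0.3), np.float64(1.4)), (np.float64(0.2), np.float64(0.6)), (np.float64(0.1), np.float64(1.3)), (np.float64(0.0), np.float64(1.3)), (np.float64(-0.1), np.float64(1.9)), (np.float64(-0.2), np.float64(1.9)), (np.float64(-0.3), np.float64(1.3)), (np.float64(-0.4), np.float64(1.2)), (np.float64(-0.5), np.float64(1.5)), (np.float64(-0.6), np.float64(0.7)), (np.float64(-0.7), np.float64(0.4))] 28.8583
drive [(np.float64(-0.58), np.float64(-1.0)), (np.float64(-0.5), np.float64(-0.5)), (np.float64(-0.42), np.float64(-1.4)), (np.float64(-0.34), np.float64(2.8)), (np.float64(-0.26), np.float64(3.4))] 30.7167
drive [(np.float64(-0.22), np.float64(4.4)), (np.float64(-0.18), np.float64(4.0)), (np.float64(-0.14), np.float64(4.3)), (np.float64(-0.1), np.float64(3.2)), (np.float64(-0.06), np.float64(3.0)), (np.float64(-0.02), np.float64(4.0)), (np.float64(0.02), np.float64(3.5)), (np.float64(0.06), np.float64(4.1)), (np.float64(0.1), np.float64(3.4)), (np.float64(0.14), np.float64(3.2)), (np.float64(0.18), np.float64(3.2)), (np.float64(0.22), np.float64(3.0))] 34.4167
0.21313728609978075 34.4667
```

View pics/ft45.png

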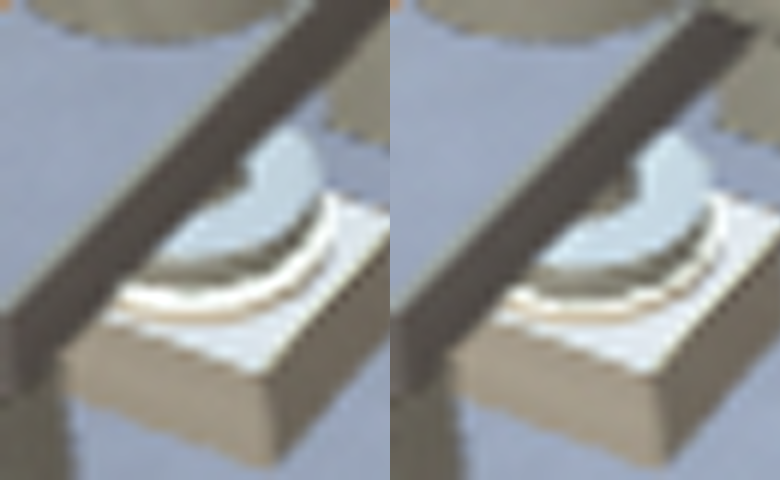

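The foot has clearly sunk (the white crescent is narrower) but still seems slightly clear of the seat. I'll continue in fine steps.

Run:
```python
from st import *
from plant import robot
import cv2
f0=np.array([.02,.9,-.1])
th=drive(robot,f0,.26,.735,5.6,step=.03,vel=.03)
f=robot.grab_frame('scene');cv2.imwrite('pics/ft6.png',cv2.resize(f['image'][215:255,250:290,::-1],None,fx=12,fy=12,interpolation=cv2.INTER_CUBIC))
print(cur(robot),robot.sense()['t'])
```

```text
drive [(np.float64(0.26), np.float64(3.9)), (np.float64(0.29), np.float64(3.3)), (np.float64(0.32), np.float64(5.0)), (np.float64(0.35), np.float64(6.2))] 35.575
0.3247730509410473 35.625
```

View pics/ft6.png

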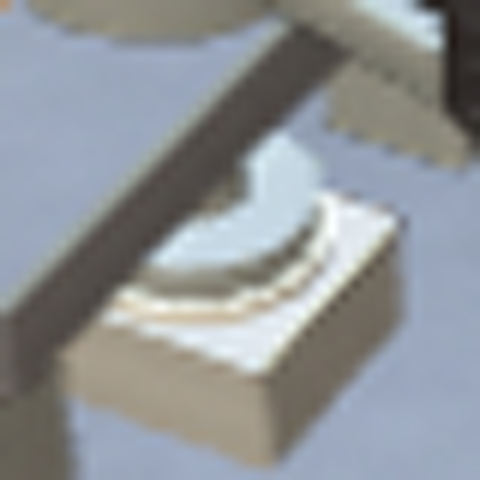

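The push is stiffening, from about 3.5 N running to 5.0 and then 6.2 N (+2.7 N). That's just under the snug band of +3 to +6 N, so I'll take a few smaller steps to about +4 N.

Run:
```python
from st import *
from plant import robot
f0=np.array([.02,.9,-.1])
th=drive(robot,f0,.365,.45,7.2,step=.015,vel=.03)
for _ in range(3):
    robot.sleep(.1);print(round(-tang(robot,f0,th)[0],2),cur(robot))
print(robot.sense()['t'])
```

```text
drive [(np.float64(0.36), np.float64(7.8))] 35.875
6.79 0.3343638874145586
7.56 0.334329312674934
6.78 0.33418844970849626
36.175
```

Readings now hold near 7.1 N (+3.6 N), while the knob's travel past contact suggests about +2.6 N. I'll add one small step so both estimates clear the lower bound, then back off and leave.

Run:
```python
from st import *
from plant import robot
import cv2
f0=np.array([.02,.9,-.1])
print(seg(robot,f0,.38,.03)[0])
for _ in range(4):
    robot.sleep(.1);print(round(-tang(robot,f0,.38)[0],2),round(cur(robot),4))
c=cur(robot)
print('off',seg(robot,f0,c-.05,.03)[0], cur(robot))
p,y=kn(c-.05)
f=robot.grab_frame('wrist');cv2.imwrite('pics/w7.png',f['image'][:,:,::-1])
print(robot.sense()['t'],robot.sense()['wrist_force'])
```

```text
-7.490947172612406
6.99 0.3459
7.29 0.3459
7.07 0.3459
8.0 0.3459
off -5.560861075400278 0.2849478848656474
37.3583 [-2.39656434  6.07705409 -0.20782459]
```

View pics/w7.png

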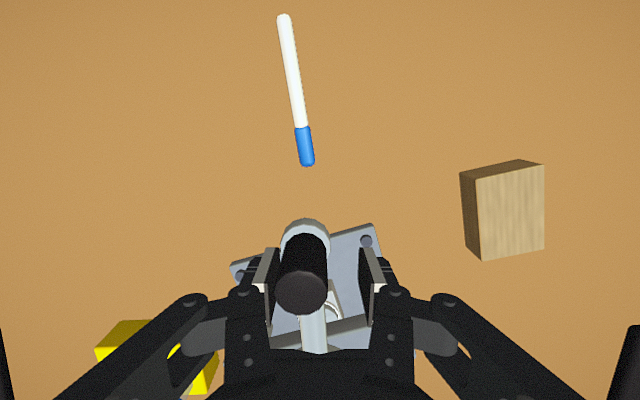

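Force still reads about 5.6 N after a 7 mm back-off, and the knob at (302,275) is still next to the left (driving) pad. I'll check whether that is a lag in the reading or real spring-back.

Run:
```python
from st import *
from plant import robot
import cv2
f0=np.array([.02,.9,-.1])
for _ in range(3):
    robot.sleep(.15);print(round(-tang(robot,f0,.28)[0],2),round(cur(robot),4),robot.sense()['wrist_force'].round(2))
for a in (.27,.25,.23):
    print(a,round(-seg(robot,f0,a,.03)[0],2),round(cur(robot),4))
    robot.sleep(.1);print(round(-tang(robot,f0,.28)[0],2))
f=robot.grab_frame('wrist');cv2.imwrite('pics/w8.png',f['image'][:,:,::-1])
print(robot.sense()['t'])
```

```text
5.07 0.285 [-3.08  5.71 -0.67]
4.42 0.2851 [-2.68  5.1  -1.02]
4.05 0.285 [-2.5   4.74  0.29]
0.27 3.3 0.2668
3.33
0.25 0.74 0.2535
1.48
0.23 0.39 0.2342
0.94
38.9083
```

View pics/w8.png

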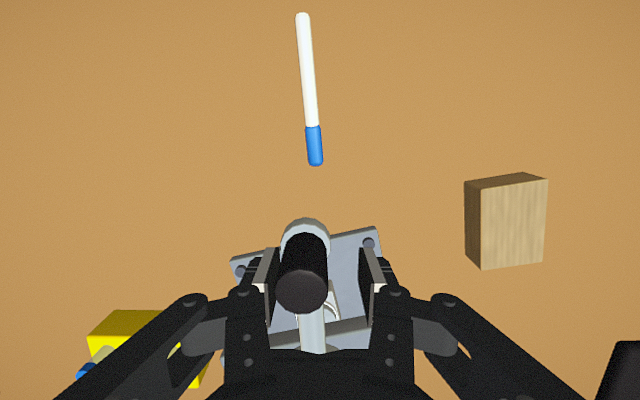

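Backing off further to 0.23 rad brings the force to about 0, and the handle has eased back slightly with the elastic wind-up, as expected. The screw is self-locking. Now I'll lift clear, then check the handle, lever and foot.

Run:
```python
from st import *
from plant import robot
import cv2
f0=np.array([.02,.9,-.1])
print(seg(robot,f0,.19,.03)[0]); 
p,y=kn(.19); robot.move_straight([*p,.25],vel=.1)
f=robot.grab_frame('wrist');cv2.imwrite('pics/w9.png',f['image'][:,:,::-1]);np.savez('w9.npz',**f)
q,_=kn(.19,.02); robot.move_straight([*q,.30],vel=.2)
f=robot.grab_frame('wrist');cv2.imwrite('pics/w10.png',f['image'][:,:,::-1]);np.savez('w10.npz',**f)
robot.goto([.42,-.25,.35],[np.pi,0,y])
f=robot.grab_frame('scene');cv2.imwrite('pics/sc9.png',cv2.resize(f['image'][170:290,210:350,::-1],None,fx=5,fy=5,interpolation=cv2.INTER_CUBIC))
f=robot.grab_frame('side');cv2.imwrite('pics/si9.png',cv2.resize(f['image'][170:300,280:410,::-1],None,fx=4.6,fy=4.6,interpolation=cv2.INTER_CUBIC));np.savez('si9.npz',**f)
print(robot.sense()['t'],robot.sense()['wrist_force'])
```

```text
0.47170147132459117
42.25 [ 0.19912066  0.16386316 -0.15822337]
```

View pics/sc9.png

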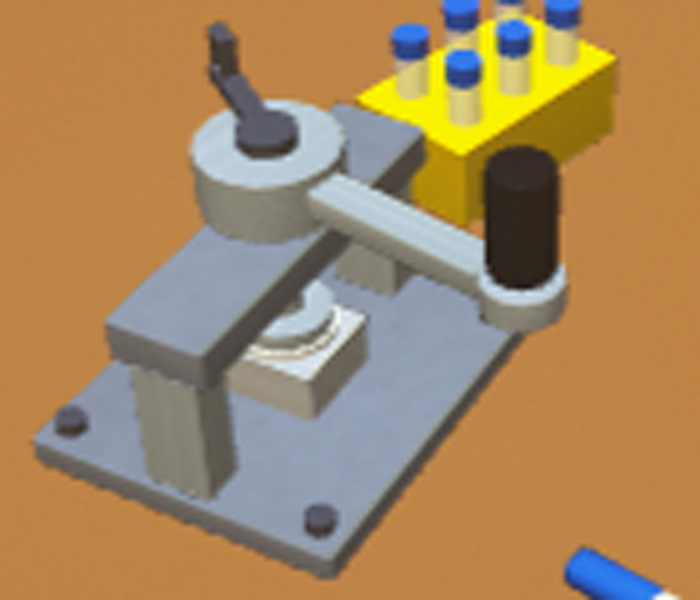

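View pics/si9.png

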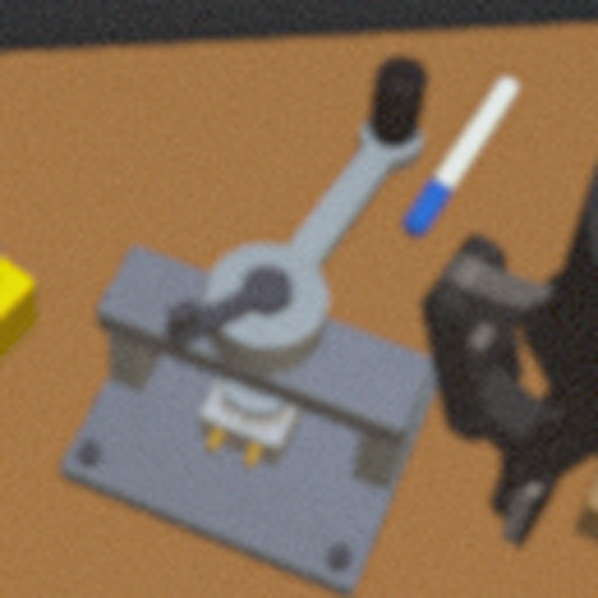

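View pics/w10.png

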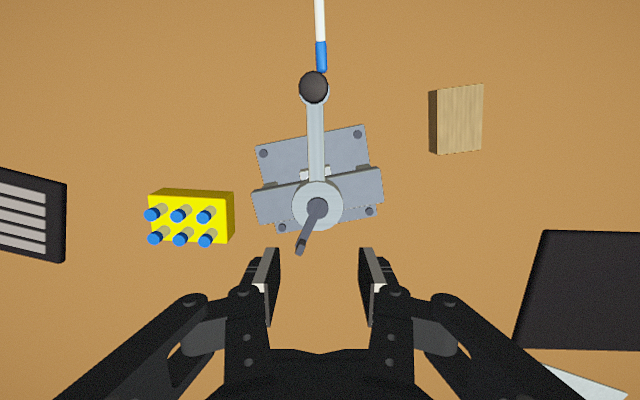

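The scene view shows the foot seated on the white seat and the lever leaning clockwise of opposite. The marker tip at (585,565) and the rack are unchanged, and the robot is clear. I'll confirm the handle is at rest, then hand in.

Run:
```python
from h import *
from plant import robot
g=dict(np.load('si9.npz'))
robot.sleep(.8); f=robot.grab_frame('side')
d=np.abs(f['image'][170:230,330:380].astype(int)-g['image'][170:230,330:380]).mean();print('diff',d)
w=dict(np.load('w10.npz'));a=toplane(w,317,208,.136)[:2]
for n,u,v,z in (('knob',314,87,.171),('fin',300,245,.154)):
    e=toplane(w,u,v,z)[:2]-a;print(n,np.arctan2(e[1],e[0]),np.hypot(*e))
robot.close_job()
```

```text
diff 4.341444444444445
knob 0.19759139351264454 0.11849843130373719
fin 2.849879044153175 0.03943222279642041
the job is handed in; nothing more can be done
```

The sample cell is clamped at an estimated 100–120 N and the job is handed in. That figure is inferred from the push at the knob, because foot force can't be read directly.

**What I did:** I swung the reversing lever over to its tightening stop. I then worked the knob through two drive strokes with a click-back before each, straddling the fin and knob with the jaws rather than gripping them. The effort ran evenly at about 3.5 N, then rose to 7.0–8.0 N, about twice running and roughly +3.7 N. I stopped there, lifted clear and handed in at about 43 s.

**Last checks:**
- **Lever:** it leans about 0.49 rad clockwise of straight opposite the handle, which is fully over.
- **Foot:** it looks seated on the cell in the scene view.
- **Surroundings:** the marker, rack and box look where they were, and nothing was touching the robot.
- **Handle at rest:** the knob area of two side pictures 0.8 s apart differed by 4.3 grey levels, which I took to be camera noise. I had no clean reference for that.

**What disagreed:**
- **Running effort:** my readings were taken with the arm stopped, and came out below the stated 4–7 N. The rise in effort is therefore more reliable than the absolute value.
- **Force estimate:** judging by how far the knob travelled past contact, the force comes out lower, at about 90–110 N.
- **Spring-back:** the handle moved back about 0.1 rad when I let go. I took this as elastic wind-up behind the self-locking screw, but did not push again to confirm it.

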